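Seat a moulded shell on the post and take a hardness reading

ROBOT

A 6-joint arm with a two-finger parallel gripper is mounted at the origin on the work surface. World frame = base frame: x ahead of the robot, y to its left, z up, the work surface at z = 0. Lengths are in m, angles in rad, forces in N, time in s.
With the tool pointing down it reaches from about 0.325 to 0.9 m from the base axis. Payload 3.5 kg.
Tool frame: the origin (TCP) lies on the centre line of the jaws, within the pads' length; the fingertips stand 14 mm ahead of it and the grasp point (between the pads) lies 5 mm behind it; z points along the fingers, y is the line along which they close (so a half turn about z gives the same grasp; the last joint's range is limited). The gripper opens to 85 mm and grips with 20 to 120 N. Pads are 22 mm wide; open, the fingers measure 114 mm over their backs; the gripper's body (76 mm by 85 mm) begins 54 mm behind the grasp point. The pads swing forward as they close: fully open they stand 13 mm farther back than shut.
Start: joints at [1.227, 0.276, -0.026, 1.268, 0, 1.467], TCP at [0.149, 0.607, 0.245] pointing down, gripper open.
Joint ranges: [-3.12, 3.12], [-0.85, 1.88], [-1.08, 1.24], [-1.95, 2.15], [-1.57, 1.53], [-3.14, 3.14]. Speed limits (rad/s): [2.57, 2.57, 3.14, 3.14, 3.14, 3.14].

INTERFACE

Orientations are given as a 3x3 rotation matrix whose columns are the frame's x, y, z axes.
In Python, from bench import sense, capture, calibration, job_done gives the robot as it stands.
- The arm moves only by the tool arm_command, never from a script. Its argument "deltas" is a list of rows, each an object with "slide": the shift along the tool's x, y, z in units of 1 m (1.0 is 1 m), a list of three; "roll": the turn about the tool's z in units of 60 degrees (1.0 is 60 degrees). In form: [{"slide": [dx, dy, dz], "roll": roll}, ...]. A call has 1 to 8 rows; each row is the pose to reach, as a shift and turn from the pose commanded when the call began, along the tool's axes at that moment; what a row does not reach only later rows make up. A row lasts 1/8 s, in which the tool goes at most 62.5 mm and 10.7 degrees, less where a joint would pass 70% of its speed; a pose out of reach is approached as far as the arm can. A call with a number of a shift or a turn outside -1 to 1 is refused whole. A call with a gripper value outside its range is refused whole. "fingers" is the opening, from 0 (shut) to 1 (fully open), set as the call begins (left out, the last holds). The fingers move at their own pace and stop on an object; "force" is the grip in N (left out, the last holds). Time passes only in rows, so rows that repeat a pose let the fingers close. It gives the time, the measured TCP pose, the force, the opening and the grip force at its end, in the units of the state.
- sense(): the state, without advancing time (a new reading comes with each control period).
- capture(name): name is "scene" or "top"; returns the picture (400x640x3 uint8, red, green, blue); there is no depth.
- calibration(name): a dict with "mtx" (3x3 intrinsics, pixels), "world_from_camera" (4x4, takes a point from camera to world coordinates). Camera axes: x right, y down, z forward; pixel columns grow to the right and rows downward; lengths in m; the calibration is good to about 2 mm. A picture is of the moment at which its call begins. calibration takes no time and is no camera call.
- job_done(): hands the job in; it is judged then, once.
The state is a dict: "clock": time; "q": joint angles; "dq": joint speeds; "effort": joint torques, N m; "tool_pos": TCP position; "orientation": TCP orientation; "contact_force": force on the tool from outside, world axes, zero at the start; "wrist_torque": the same for the moment, N m; "gripper_width": opening from 0.0 (shut) to 1.0 (fully open); "finger_force": force on a finger pad.
Only numpy, scipy, OpenCV 4.12 (cv2) and the standard library are available. Lean on these libraries where they do the work, as an engineer would, in place of code of your own. Each camera call takes 0.05 s, during which the arm holds its last target. There are 200 camera calls.

TASK

Take the moulded shell from its sloping rack and stand it mouth down over the upright post, fully home on the post's base, and let go of it. Then lift the hardness gauge out of its stand and press its plunger lightly on the dark mark on top of the shell, gauge upright, dial facing straight away from the robot, plunger about half in, never ramming it; leave the other things on the bench alone. Finish while still holding the gauge there: do not put it down or let go.

Things in the scene. Friction and masses are not known exactly. Their poses are not given: they have to be found in the camera images.
- rack: Fixed cooling rack: grey foot 125 x 70 x 8 mm, two parallel 8 mm steel rails 30 mm apart, rising away from the robot at 0.5 rad, a low steel stop across their bottom end (its top 15 mm below the shell's axis). Rail tops lie 21 mm below the axis of the shell lying on them. Origin: middle of the underside; x points level towards the high end.
- shell: Loose beige plastic tube, 90 g, 50 mm outside diameter, 90 mm long, wall 4 mm, open at the mouth, closed by a flat 6 mm crown. Origin: centre of the mouth; z along its axis from mouth to crown. Starts lying on the rack's rails, mouth low, nearer the robot, against the stop, axis rising at 0.5 rad, mouth centre 50 mm above the bench. Stiff: takes a 35 N grip.
- mark (a point): The dark round mark, 10 mm across, on the outside of the shell's flat crown, 10 mm off the shell's axis (on the shell's own +x side), 90 mm from the mouth plane.
- post: Fixed round grey base, 96 mm across, 12 mm high, with an upright steel post 28 mm across, its rounded-off tip 67 mm above the bench. Origin: centre of the underside; axes as the world's (x away from the robot). Fully home, the shell's mouth rests flat on the base and its crown is 102 mm above the bench.
- stand: Fixed aluminium gauge stand: 70 mm square foot, 50 mm square block on it, 45 mm high in all, with a round pocket from the top, 31 mm wide and 25 mm deep, and a narrower hole below it for the plunger. Origin: centre of its underside.
- gauge: Loose hand gauge, 0.17 kg, upright in the stand: steel barrel 28 mm across, 0 to 80 mm above the origin; round dial 44 mm across on its +x side, 34 to 78 mm up, reaching 28 mm from the axis; black grip 24 x 24 mm (stands 40 N), 80 to 120 mm up; plunger 8 mm across, 14 mm out below. Origin: centre of the barrel's underside (20 mm above the bench at the start); z up, x to the dial.
- tip (a point): The centre of the plunger's lower end, on the gauge's axis, 14 mm below the gauge's origin when the plunger is out.
- plunger (a joint): How far the gauge's spring plunger is pushed in, 0 (out) to 0.012 m (all the way in); half in is 0.006. The spring takes about 0.9 N to start moving and 4.5 N all the way in (300 N/m).
- dial (a point): Centre of the dial's face, 28 mm from the gauge's axis on its +x side, 56 mm above the gauge's origin.
- sleeve: Bystander, loose, to be left alone: a short terracotta-coloured sanding-drum sleeve, an upright tube 72 mm across and 50 mm tall. Origin: middle of its underside.
- jar: Bystander, loose, to be left alone: an amber jar with a steel lid, 64 mm across and 85 mm tall. Origin: middle of its underside.
- wrench: Bystander, loose, to be left alone: a steel wrench lying flat, under 20 mm high. Origin: middle of its underside.
- sanding_block: Bystander, loose, to be left alone: a cork sanding block 100 x 60 x 35 mm. Origin: middle of its underside.
Mind the look-alikes: they are no part of the job. What is shaped like the shell but turquoise is not meant.

How it is judged:
On the way, in this order (a step that is already met when the one before it is completed fails the run):
1. the shell stands mouth down over the post, home on its base and let go (horizontal distance between shell and post below 0.012 m and z of shell in the frame of post between 0.008 and 0.017 m and angle between shell's own z axis and vertical below 0.07 rad and contact force between shell and the arm below 0.2 N and contact force between shell and the fingers below 0.2 N), for 0.2 s.
2. the gauge is held in the fingers, clear above its stand (contact force between the fingers and gauge above 2 N and contact force between gauge and stand below 0.05 N and z of gauge in the frame of stand above 0.06 m), for 0.1 s.
At the end, for the whole second after the job is handed in: Shell mouth down on the post, untouched (within 12 mm of its axis and 5 mm of the base, tilt under 4 deg); gauge held, still, tip within 6 mm of the mark, plunger in 2 to 10 mm, 0.8 to 5 N on the shell, within 7 deg of upright, dial facing away from the robot within 20 deg (all of step 1 and contact force between the fingers and gauge above 2 N and contact force between gauge and stand below 0.05 N and distance between tip and mark below 0.006 m and value of joint plunger between 0.002 and 0.01 m and contact force between gauge and shell between 0.8 and 5 N and angle between gauge's own z axis and vertical below 0.12 rad and angle between the x axis of gauge and the x axis of post, either way round below 0.35 rad and x of dial in the frame of post above 0 m and linear speed of gauge below 0.02 m/s); the arm keeps its last pose, push and grip.
It fails at once if the gauge is rammed against the shell (over 12 N) (contact force between gauge and shell above 12 N).
It fails at once if the sleeve is moved more than 30 mm (distance of sleeve from where it was at the start of the episode above 0.03 m).
It fails at once if the jar is moved more than 30 mm (distance of jar from where it was at the start of the episode above 0.03 m).
It fails at once if the wrench is moved more than 30 mm (distance of wrench from where it was at the start of the episode above 0.03 m).
It fails at once if the sanding block is moved more than 30 mm (distance of sanding_block from where it was at the start of the episode above 0.03 m).
It also fails if it takes over 54 s, if anything falls off the work surface, if the arm or the gripper's body presses on something with over 40 N, if the wrist force passes 120 N, or if a joint passes its speed limit or range.

## Working session

There is one attempt and no reset: what is moved stays moved. The work goes in short steps, Python scripts to look and compute and a tool call to move; the robot and the scene stay as the last step left them, time stands still between calls to the robot, and variables do not carry over. Pictures are saved under pics/ and viewed, at most 10 in all, crops included, and the job is handed in when it is done.

Besides the shell and the picture viewer there is one more tool, called after ">>>" in YAML: its name, and indented under it one key for each argument. arm_command: Moves the arm, as the interface text tells. Its arguments: {"type":"object","properties":{"deltas":{"type":"array"},"fingers":{"type":"number"},"force":{"type":"number"}},"required":["deltas"]}

```bash
mkdir -p pics; ls; python3 - <<'E'
from bench import *
import cv2,numpy as np
for n in("scene","top"):
    cv2.imwrite(f"pics/{n}0.png",capture(n)[:,:,::-1]); c=calibration(n); print(n,np.round(c["mtx"],1).tolist(),np.round(c["world_from_camera"],4).tolist())
s=sense();print({k:np.round(v,3).tolist() for k,v in s.items()})
E
```

```text
pics
scene [[468.9, 0.0, 315.9], [0.0, 468.9, 205.8], [0.0, 0.0, 1.0]] [[0.8357, 0.409, -0.3666, 1.0206], [0.5492, -0.6167, 0.564, -0.669], [0.0046, -0.6726, -0.74, 0.9473], [0.0, 0.0, 0.0, 1.0]]
top [[411.7, 0.0, 317.7], [0.0, 411.7, 193.9], [0.0, 0.0, 1.0]] [[-0.0227, -0.9968, 0.0769, 0.5112], [-0.9997, 0.0223, -0.0064, 0.0171], [0.0047, -0.077, -0.997, 1.0201], [0.0, 0.0, 0.0, 1.0]]
{'clock': 0.1, 'q': [1.227, 0.277, -0.028, 1.268, 0.0, 1.467], 'dq': [0.001, -0.003, 0.004, 0.0, 0.001, -0.001], 'effort': [0.0, -44.671, 29.613, 0.008, -0.0, 0.0], 'tool_pos': [0.149, 0.606, 0.244], 'orientation': [[-0.971, 0.239, -0.001], [0.239, 0.971, -0.002], [0.0, -0.002, -1.0]], 'contact_force': [0.353, 0.308, -0.482], 'wrist_torque': [-0.043, -0.03, 0.045], 'finger_force': 0.0, 'gripper_width': 0.998}
```

View pics/scene0.png

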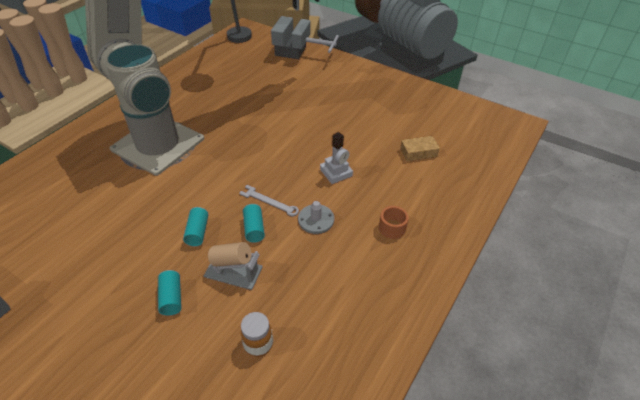

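View pics/top0.png

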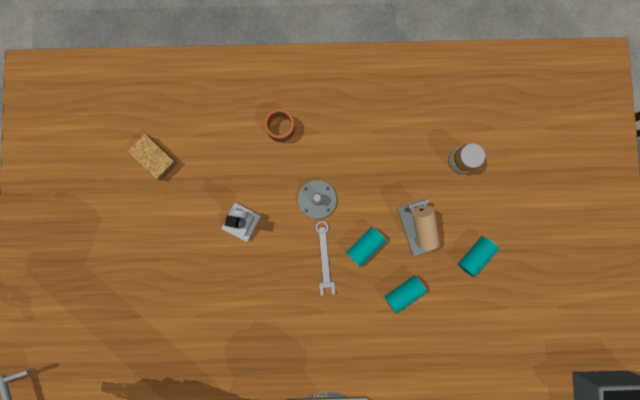

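The top view shows the post base (317,199), the rack and shell (422,227), the stand and gauge (240,222), and the wrench between the post and the robot. The turquoise shells are look-alikes. Next I'll enlarge the rack and the stand.

```bash
cat > h.py <<'E'
import numpy as np,cv2
from bench import *
def ray(cam,u,v,z):
    c=calibration(cam);T=c["world_from_camera"];d=T[:3,:3]@np.linalg.solve(c["mtx"],[u,v,1.]);o=T[:3,3]
    return o+d*(z-o[2])/d[2]
def proj(cam,p):
    c=calibration(cam);T=np.linalg.inv(c["world_from_camera"]);q=c["mtx"]@(T[:3,:3]@np.asarray(p,float)+T[:3,3]);return q[:2]/q[2]
def crop(img,x,y,w,h,s):
    m=cv2.resize(img[y:y+h,x:x+w],None,fx=s,fy=s,interpolation=cv2.INTER_CUBIC)
    for k in range(0,w,10): cv2.line(m,(k*s,0),(k*s,12 if k%50 else 20),(0,0,255),1)
    for k in range(0,h,10): cv2.line(m,(0,k*s),(12 if k%50 else 20,k*s),(0,0,255),1)
    return m
E
python3 - <<'E'
from h import *
t=cv2.imread("pics/top0.png");s=cv2.imread("pics/scene0.png")
a=np.vstack([np.hstack([crop(t,390,190,65,48+2,6),crop(t,215,195,65,50,6)]),np.hstack([crop(s,200,235,65,50,6),crop(s,310,130,65,50,6)])])
cv2.imwrite("pics/c1.png",a);print(a.shape)
E
```

```text
(600, 780, 3)
```

View pics/c1.png

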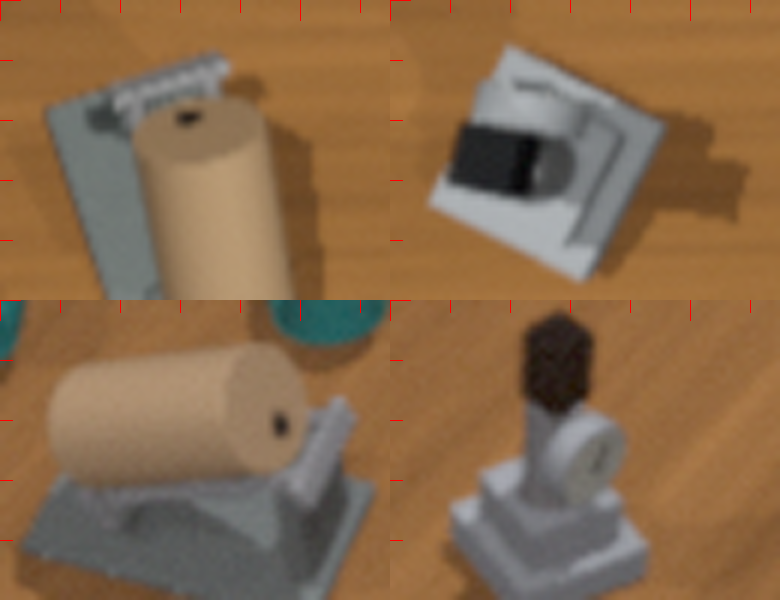

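The crops show the mark at top (421.3,209.7) and scene (246.7,255.8), the dial in scene at (342.5,156.7), and the stand foot corners in top. Next I'll fit the models by silhouette.

```bash
cat > fit.py <<'E'
from h import *
from scipy.optimize import minimize
def hullmask(cam,P):
    pts=np.array([proj(cam,p) for p in P]);m=np.zeros((1600,2560),np.uint8)
    cv2.fillConvexPoly(m,cv2.convexHull(np.round(pts*4+1.5).astype(np.int32)),1)
    return cv2.resize(m.astype(np.float32),(640,400),interpolation=cv2.INTER_AREA)
def cyl(o,ax,r,a,b,n=40):
    ax=np.asarray(ax)/np.linalg.norm(ax);u=np.cross(ax,[0.3,0.5,-.8]);u/=np.linalg.norm(u);w=np.cross(ax,u)
    t=np.linspace(0,2*np.pi,n);c=r*(np.outer(np.cos(t),u)+np.outer(np.sin(t),w))
    return np.vstack([o+a*ax+c,o+b*ax+c])
def fit(model,masks,p0,sc):
    def L(p):
        P=model(p0+p*sc);return sum(np.abs(hullmask(c,P)-m).sum()/m.sum() for c,m in masks.items())
    best=min((minimize(L,k,method="Nelder-Mead",options=dict(xatol=.01,fatol=1e-5,maxiter=400,initial_simplex=np.vstack([k,k+np.eye(len(p0))])) )
         for k in (np.zeros(len(p0)),-.5*np.ones(len(p0)))),key=lambda r:r.fun)
    return p0+best.x*sc,best.fun
E
python3 - <<'E'
from fit import *
S={"top":cv2.imread("pics/top0.png"),"scene":cv2.imread("pics/scene0.png")}
# post: base top disc
for n,uv in (("top",(317,199)),("scene",(316,219))): print("post",n,ray(n,*uv,.012))
c=[(234.2,202.5),(260.8,215.8),(247.5,242),(221.7,228.8)]
q=np.array([ray("top",*u,.01) for u in c]);print("stand",q.mean(0),[np.linalg.norm(q[i]-q[i-1]) for i in range(4)],np.degrees(np.arctan2(*(q[0]-q[3])[[1,0]])))
# grip
M={}
for n,(x,y,w,h) in {"top":(222,208,30,25),"scene":(325,128,25,28)}.items():
    g=S[n].max(2).astype(np.float32); m=np.zeros((400,640),np.float32); m[y:y+h,x:x+w]=np.clip((95-g[y:y+h,x:x+w])/50,0,1)
    if n=="top": m[:, 222+0:]*=1
    M[n]=m; print(n,m.sum())
def grip(p):
    a=p[2];R=np.array([[np.cos(a),-np.sin(a)],[np.sin(a),np.cos(a)]])
    return np.array([[*(p[:2]+R@[i,j]),z] for i in(-.012,.012) for j in(-.012,.012) for z in(.1,.14)])
for a0 in (0,.4,.8,1.2):
    p,f=fit(grip,M,np.array([q.mean(0)[0],q.mean(0)[1],a0]),np.array([.005,.005,.2]));print("gauge",p,f)
d=ray("scene",342.5,156.7,.076);print("dial",d,np.arctan2(*(d[:2]-p[:2])[::-1]))
# shell by grabcut
M={}
for n,r in {"top":(408,204,34,50),"scene":(206,239,48,34)}.items():
    k=np.zeros((400,640),np.uint8);cv2.grabCut(S[n],k,r,np.zeros((1,65)),np.zeros((1,65)),8,cv2.GC_INIT_WITH_RECT)
    M[n]=(k%2==1).astype(np.float32);print(n,M[n].sum())
def sh(p): return cyl([p[0],p[1],.05],[np.cos(.5)*np.cos(p[2]),np.cos(.5)*np.sin(p[2]),np.sin(.5)],.025,0,.09)
p,f=fit(sh,M,np.array([.40,-.21,.25]),np.array([.02,.02,.2]));print("shell",p,f)
p,f=fit(lambda v:sh(v),{"top":M["top"]},np.array([.40,-.21,.25]),np.array([.02,.02,.2]));print("shell top",p,f)
for n,u in(("top",(397.5,208.7)),("top",(425.3,198.3)),("scene",(203.7,275.8)),("scene",(262,266.3))):print("foot",n,ray(n,*u,.008))
v=[]
for n in S:
    o=S[n].copy()
    for P in (sh(p),): cv2.polylines(o,[cv2.convexHull(np.array([proj(n,x) for x in P]).astype(np.int32))],True,(0,255,0),1)
    o[M[n]>.5]=o[M[n]>.5]//2+np.array([120,0,0],np.uint8); v.append(crop(o,*((395,190) if n=="top" else (200,225)),60,75,6))
cv2.imwrite("pics/c2.png",np.hstack(v))
E
```

```text
post top [0.57659452 0.01264814 0.012     ]
post scene [0.58316386 0.00488662 0.012     ]
stand [0.52395816 0.19963529 0.01      ] [np.float64(0.07076863977378993), np.float64(0.07325522555650327), np.float64(0.07123157133242136), np.float64(0.07102849504202784)] -25.93416379399084
top 161.26
scene 141.68001
gauge [ 0.5252885   0.19629701 -0.08476972] 0.6572660207748413Traceback (most recent call last):
  File "<stdin>", line 17, in <module>
  File "fit.py", line 14, in fit
    best=min((minimize(L,k,method="Nelder-Mead",options=dict(xatol=.01,fatol=1e-5,maxiter=400,initial_simplex=np.vstack([k,k+np.eye(len(p0))])) )
         for k in (np.zeros(len(p0)),-.5*np.ones(len(p0)))),key=lambda r:r.fun)
  File "fit.py", line 14, in <genexpr>
    best=min((minimize(L,k,method="Nelder-Mead",options=dict(xatol=.01,fatol=1e-5,maxiter=400,initial_simplex=np.vstack([k,k+np.eye(len(p0))])) )
              ~~~~~~~~^^^^^^^^^^^^^^^^^^^^^^^^^^^^^^^^^^^^^^^^^^^^^^^^^^^^^^^^^^^^^^^^^^^^^^^^^^^^^^^^^^^^^^^^^^^^^^^^^^^^^^^^^^^^^^^^^^^^^^^^^^^
    res = _minimize_neldermead(fun, x0, args, callback, bounds=b
[... 227 characters left out ...]
hullmask(c,P)-m).sum()/m.sum() for c,m in masks.items())
                            ~~~^^^^^^^^^^^^^^^^^^^^^^^^^^^^^^^^^^^^^^^^^^^^^^^^^^^^^^^^^^^^^^^^
  File "fit.py", line 13, in <genexpr>
    P=model(p0+p*sc);return sum(np.abs(hullmask(c,P)-m).sum()/m.sum() for c,m in masks.items())
                                       ~~~~~~~~^^^^^
  File "fit.py", line 4, in hullmask
    pts=np.array([proj(cam,p) for p in P]);m=np.zeros((1600,2560),np.uint8)
                  ~~~~^^^^^^^
  File "h.py", line 7, in proj
    c=calibration(cam);T=np.linalg.inv(c["world_from_camera"]);q=c["mtx"]@(T[:3,:3]@np.asarray(p,float)+T[:3,3]);return q[:2]/q[2]
ValueError: time passes only in moves, steps and waits
```

```bash
sed -i 's/^from bench import \*/from bench import *\nimport bench,functools\ncalibration=functools.lru_cache(bench.calibration)/' h.py
cat > m.py <<'E'
from fit import *
S={"top":cv2.imread("pics/top0.png"),"scene":cv2.imread("pics/scene0.png")}
M={}
for n,(x,y,w,h) in {"top":(222,208,30,25),"scene":(325,128,25,28)}.items():
    g=S[n].max(2).astype(np.float32); m=np.zeros((400,640),np.float32); m[y:y+h,x:x+w]=np.clip((85-g[y:y+h,x:x+w])/30,0,1)
    l,k=cv2.connectedComponents((m>.3).astype(np.uint8))
    a=[(k==i).sum() for i in range(1,l)];m=m*(k==1+int(np.argmax(a)));M[n]=m;print(n,m.sum(),a)
def grip(p):
    a=p[2];R=np.array([[np.cos(a),-np.sin(a)],[np.sin(a),np.cos(a)]])
    return np.array([[*(p[:2]+R@[i,j]),z] for i in(-.012,.012) for j in(-.012,.012) for z in(.1,.14)])
for a0 in (0,.7,1.4):
    g,f=fit(grip,M,np.array([.524,.1996,a0]),np.array([.005,.005,.2]));print("gauge",g,f)
d=ray("scene",342.5,156.7,.076);print("dial",d,np.arctan2(*(d[:2]-[.524,.1985])[::-1]))
M2={}
for n,r in {"top":(408,204,34,50),"scene":(206,239,48,34)}.items():
    k=np.zeros((400,640),np.uint8);cv2.grabCut(S[n],k,r,np.zeros((1,65)),np.zeros((1,65)),8,cv2.GC_INIT_WITH_RECT)
    M2[n]=(k%2==1).astype(np.float32);print(n,M2[n].sum())
def sh(p): return cyl([p[0],p[1],.05],[np.cos(.5)*np.cos(p[2]),np.cos(.5)*np.sin(p[2]),np.sin(.5)],.025,0,.09)
p0=np.array([.43,-.21,.25]);sc=np.array([.02,.02,.2])
for k in ("top","scene"): print(k,fit(sh,{k:M2[k]},p0,sc))
p,f=fit(sh,M2,p0,sc);print("shell",p,f)
for n,u in(("top",(397.5,208.7)),("top",(425.3,198.3)),("scene",(203.7,275.8)),("scene",(262,266.3))):print("foot",n,ray(n,*u,.008))
v=[]
for n in S:
    o=S[n].copy(); o[M2[n]>.5]=o[M2[n]>.5]//2+np.array([100,0,0],np.uint8)
    x,y=((395,190) if n=="top" else (200,225))
    m=crop(o,x,y,60,75,6)
    for P in (sh(p),[[*ray("top",397.5,208.7,.008)]]): cv2.polylines(m,[np.int32((cv2.convexHull(np.float32([proj(n,q) for q in P]))-[x-.5,y-.5])*6)],True,(0,255,0),1)
    v.append(m)
cv2.imwrite("pics/c2.png",np.hstack(v));print(sense()["clock"])
E
python3 m.py
```

```text
top 158.33333 [np.int64(179)]
scene 140.93333 [np.int64(148)]
gauge [ 0.5251558   0.19646858 -0.06925035] 0.6576834917068481
gauge [0.52663992 0.19620037 0.65297675] 0.6855515241622925
gauge [0.52462016 0.19711522 1.42969482] 0.6582924127578735
dial [0.54925575 0.18991947 0.076     ] -0.32751034385481265
top 1027.0
scene 883.0
top (array([ 0.46474211, -0.24491964,  0.28531308]), np.float64(0.1044912338256836))
scene (array([ 0.46492559, -0.24826885,  0.27437401]), np.float64(0.05584654584527016))
shell [ 0.4643778  -0.24675346  0.28070875] 0.22611309587955475
foot top [ 0.54849688 -0.18491148  0.008     ]
foot top [ 0.57259628 -0.25450165  0.008     ]
foot scene [ 0.45631605 -0.28886625  0.008     ]
foot scene [ 0.55518616 -0.19061806  0.008     ]
0.1
```

View pics/c2.png

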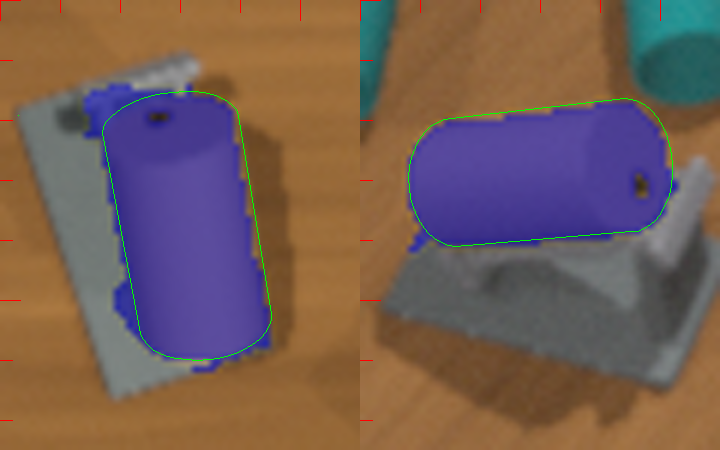

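The shell fit matches in both views: mouth (0.4645,-0.247), axis yaw 0.28. The tool can only point down, so I'll pivot the shell upright in the pads against the rack's stop. First I'll refine the post and work out the moves.

```bash
cat > go.py <<'E'
import sys,numpy as np
from bench import sense
def go(pos,hx,n=1):
    s=sense();R=s["orientation"];d=R.T@(np.array(pos)-s["tool_pos"]);h=np.arctan2(R[1,0],R[0,0])
    e=(hx-h+np.pi)%(2*np.pi)-np.pi
    print("slide",np.round(d,4).tolist(),"roll",round(-e/(np.pi/3),3),"rows",max(np.linalg.norm(d)/.0625,abs(e)/.187),"q",np.round(s["q"],2).tolist(),"pos",np.round(s["tool_pos"],4),"h",round(h,3),"F",np.round(s["contact_force"],1),s["gripper_width"],s["finger_force"],"clk",s["clock"])
if __name__=="__main__":
    v=[float(x) for x in sys.argv[1:]];go(v[:3],v[3])
E
python3 - <<'E'
from fit import *
S={"top":cv2.imread("pics/top0.png"),"scene":cv2.imread("pics/scene0.png")};M={}
for n,r in {"top":(295,177,45,45),"scene":(295,200,42,36)}.items():
    h=cv2.cvtColor(S[n],cv2.COLOR_BGR2HSV)[:,:,1];m=np.zeros((400,640),np.float32);x,y,w,hh=r
    b=(h[y:y+hh,x:x+w]<70).astype(np.uint8); l,k,st,_=cv2.connectedComponentsWithStats(b);m[y:y+hh,x:x+w]=k==1+np.argmax(st[1:,4]);M[n]=m;print(n,st[1:,4].max())
    bs=lambda p:np.vstack([cyl([p[0],p[1],0],[0,0,1],.048,0,.012),cyl([p[0],p[1],0],[0,0,1],.009,.05,.067)])
    print(n,fit(bs,{n:m},np.array([.578,.011]),np.array([.01,.01])))
E
python3 go.py .517 -.232 .2 3.42
```

```text
top 1186
top (array([0.57683095, 0.01324073]), np.float64(0.028456998988986015))
scene 871
scene (array([0.57717998, 0.01136595]), np.float64(0.06702066957950592))
slide [-0.5575, -0.7262, 0.0456] roll -0.496 rows 14.666658842917059 q [1.23, 0.28, -0.03, 1.27, 0.0, 1.47] pos [0.1488 0.6063 0.2443] h 2.901 F [ 0.4  0.3 -0.5] 0.9977789879567928 0.0 clk 0.1
```

>>> arm_command:
  deltas:
    - {"slide": [-0.5575,-0.7262,0.02],"roll": -0.496}
    - {"slide": [-0.5575,-0.7262,0.02],"roll": -0.496}
    - {"slide": [-0.5575,-0.7262,0.02],"roll": -0.496}
    - {"slide": [-0.5575,-0.7262,0.02],"roll": -0.496}
    - {"slide": [-0.5575,-0.7262,0.02],"roll": -0.496}
    - {"slide": [-0.5575,-0.7262,0.02],"roll": -0.496}
    - {"slide": [-0.5575,-0.7262,0.02],"roll": -0.496}
    - {"slide": [-0.5575,-0.7262,0.02],"roll": -0.496}
  fingers: 1
  force: 20

```text
clock: 1.1
tool_pos: [0.3503, 0.1474, 0.2343]
orientation: [[-0.961, -0.275, 0.001], [-0.275, 0.961, 0.0], [-0.001, 0.0, -1.0]]
contact_force: [1.0, 0.5, 0.6]
gripper_width: 1.001
finger_force: 0.0
```

```bash
python3 go.py .517 -.232 .2 3.42
```

```text
slide [-0.0557, -0.4107, 0.0343] roll 0.001 rows 6.653489183833755 q [0.23, -0.17, -0.52, 1.22, 0.0, -0.05] pos [0.3503 0.1474 0.2343] h -2.863 F [1.  0.5 0.6] 1.0005921514718548 0.0 clk 1.1
```

>>> arm_command:
  deltas:
    - {"slide": [-0.0557,-0.4107,0.03],"roll": 0}
    - {"slide": [-0.0557,-0.4107,0.03],"roll": 0}
    - {"slide": [-0.0557,-0.4107,0.03],"roll": 0}
    - {"slide": [-0.0557,-0.4107,0.03],"roll": 0}
    - {"slide": [-0.0557,-0.4107,0.03],"roll": 0}
    - {"slide": [-0.0557,-0.4107,0.03],"roll": 0}
    - {"slide": [-0.0557,-0.4107,0.034],"roll": 0}
    - {"slide": [-0.0557,-0.4107,0.034],"roll": 0}

```text
clock: 2.1
tool_pos: [0.517, -0.2327, 0.1991]
orientation: [[-0.962, -0.272, -0.001], [-0.272, 0.962, 0.0], [0.001, 0.001, -1.0]]
contact_force: [0.1, 0.5, 0.4]
gripper_width: 0.997
finger_force: 0.0
```

```bash
python3 go.py .517 -.232 .072 3.422
```

```text
slide [-0.0003, 0.0006, 0.1271] roll -0.005 rows 2.033636193567968 q [-0.54, 0.2, -0.22, 1.15, -0.0, -0.81] pos [ 0.517  -0.2327  0.1991] h -2.866 F [0.1 0.5 0.4] 0.9968787791623233 0.0 clk 2.1
```

Next I descend, then close on the shell.

>>> arm_command:
  deltas:
    - {"slide": [0,0.0006,0.04],"roll": -0.005}
    - {"slide": [0,0.0006,0.08],"roll": -0.005}
    - {"slide": [0,0.0006,0.11],"roll": -0.005}
    - {"slide": [0,0.0006,0.127],"roll": -0.005}
    - {"slide": [0,0.0006,0.127],"roll": -0.005}

```text
clock: 2.72
tool_pos: [0.5153, -0.2284, 0.0724]
orientation: [[-0.96, -0.281, -0.003], [-0.281, 0.96, 0.002], [0.002, 0.002, -1.0]]
contact_force: [0.2, 0.7, 0.4]
gripper_width: 1.003
finger_force: 0.0
```

>>> arm_command:
  deltas:
    - {"slide": [0,0,0],"roll": 0}
    - {"slide": [0,0,0],"roll": 0}
    - {"slide": [0,0,0],"roll": 0}
    - {"slide": [0,0,0],"roll": 0}
    - {"slide": [0,0,0],"roll": 0}
    - {"slide": [0,0,0],"roll": 0}
  fingers: 0
  force: 20

```text
clock: 3.48
tool_pos: [0.5183, -0.2316, 0.0755]
orientation: [[-0.96, -0.28, 0.004], [-0.28, 0.96, -0.004], [-0.002, -0.005, -1.0]]
contact_force: [0.0, -2.6, 6.2]
gripper_width: 0.591
finger_force: 21.5
```

```bash
python3 - <<'E'
import numpy as np
# arc in tool frame (x tool = -s, z down); Q hinge, t=62
Q=.015;t=.062;a0=.5+np.arctan2(Q,t);r=np.hypot(Q,t)
for k in np.linspace(0,1.07,9): print(round(k,2),np.round([-(r*(np.cos(a0+k)-np.cos(a0))),-(r*(np.sin(a0+k)-np.sin(a0)))],4))
E
python3 go.py .517 -.232 .072 3.42
```

```text
0.0 [-0. -0.]
0.13 [ 0.0061 -0.0059]
0.27 [ 0.013 -0.011]
0.4 [ 0.0205 -0.015 ]
0.54 [ 0.0285 -0.0181]
0.67 [ 0.0368 -0.02  ]
0.8 [ 0.0452 -0.0209]
0.94 [ 0.0538 -0.0206]
1.07 [ 0.0622 -0.0191]
slide [0.0013, -0.0, 0.0035] roll 0.005 rows 0.060446490828455726 q [-0.53, 0.32, -0.36, 0.89, -0.0, -0.82] pos [ 0.5183 -0.2316  0.0755] h -2.858 F [ 0.  -2.6  6.2] 0.5912530429292203 21.500027664005756 clk 3.475
```

Gripped at 50 mm. Now the pivot arc about the stop, first half.

>>> arm_command:
  deltas:
    - {"slide": [0.003,0,-0.003],"roll": 0}
    - {"slide": [0.0061,0,-0.0059],"roll": 0}
    - {"slide": [0.0096,0,-0.0085],"roll": 0}
    - {"slide": [0.013,0,-0.011],"roll": 0}
    - {"slide": [0.0168,0,-0.013],"roll": 0}
    - {"slide": [0.0205,0,-0.015],"roll": 0}
    - {"slide": [0.0245,0,-0.0166],"roll": 0}
    - {"slide": [0.0285,0,-0.0181],"roll": 0}

```text
clock: 4.47
tool_pos: [0.4917, -0.2373, 0.0926]
orientation: [[-0.96, -0.281, 0.007], [-0.281, 0.96, 0.002], [-0.007, -0.0, -1.0]]
contact_force: [5.9, 1.3, 1.2]
gripper_width: 0.59
finger_force: 24.7
```

```bash
cat > look.py <<'E'
from h import *
import sys
k=sys.argv[1];a=[int(x) for x in sys.argv[2:]]
t=capture("top")[:,:,::-1];s=capture("scene")[:,:,::-1]
cv2.imwrite(f"pics/t{k}.png",t);cv2.imwrite(f"pics/s{k}.png",s)
cv2.imwrite(f"pics/v{k}.png",np.hstack([crop(t,a[0],a[1],65,90,6),crop(s,a[2],a[3],65,90,6)]))
E
python3 look.py 3 390 170 200 205;python3 go.py .517 -.232 .072 3.42
```

```text
slide [-0.026, -0.002, 0.0208] roll 0.006 rows 0.5336427808523353 q [-0.57, 0.26, -0.39, 0.91, 0.0, -0.86] pos [ 0.4914 -0.2374  0.0927] h -2.857 F [5.7 0.1 1.5] 0.5896311700558157 24.763400964438915 clk 4.575
```

View pics/v3.png

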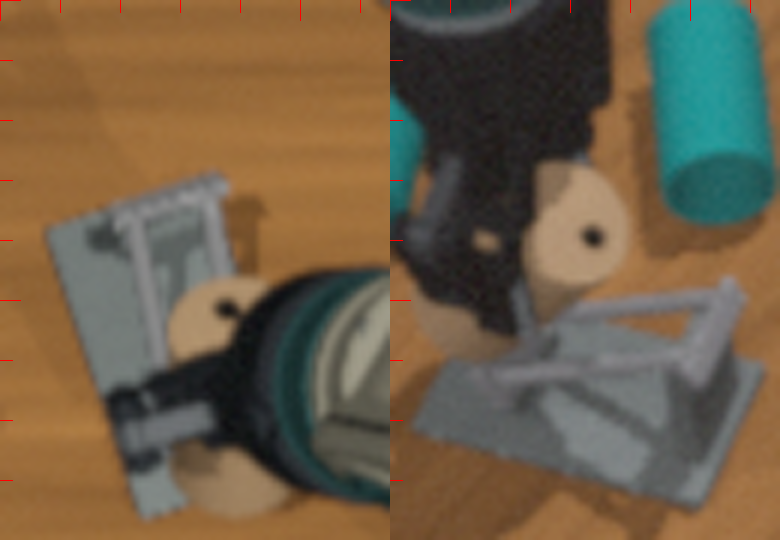

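The picture shows the crown (scene ~(232,243)) tilted up about halfway, with the shell pivoting in the grip at only 6 N. I'll continue the arc.

>>> arm_command:
  deltas:
    - {"slide": [0.0042,0,-0.001],"roll": 0}
    - {"slide": [0.0083,0,-0.0019],"roll": 0}
    - {"slide": [0.0125,0,-0.0024],"roll": 0}
    - {"slide": [0.0167,0,-0.0028],"roll": 0}
    - {"slide": [0.021,0,-0.0027],"roll": 0}
    - {"slide": [0.0253,0,-0.0025],"roll": 0}
    - {"slide": [0.0295,0,-0.0018],"roll": 0}
    - {"slide": [0.0337,0,-0.001],"roll": 0}

```text
clock: 5.58
tool_pos: [0.4605, -0.2468, 0.0953]
orientation: [[-0.96, -0.281, 0.009], [-0.281, 0.96, 0.002], [-0.01, -0.001, -1.0]]
contact_force: [5.0, 3.4, 9.9]
gripper_width: 0.589
finger_force: 29.8
```

```bash
python3 look.py 4 390 170 190 195;python3 go.py .517 -.232 .072 3.42
```

```text
slide [-0.0586, -0.0017, 0.0237] roll 0.006 rows 1.011967406767317 q [-0.62, 0.22, -0.44, 0.9, 0.01, -0.9] pos [ 0.4601 -0.2469  0.0952] h -2.857 F [ 4.9  3.1 10.2] 0.5885447416752041 29.9063553661108 clk 5.675
```

View pics/v4.png

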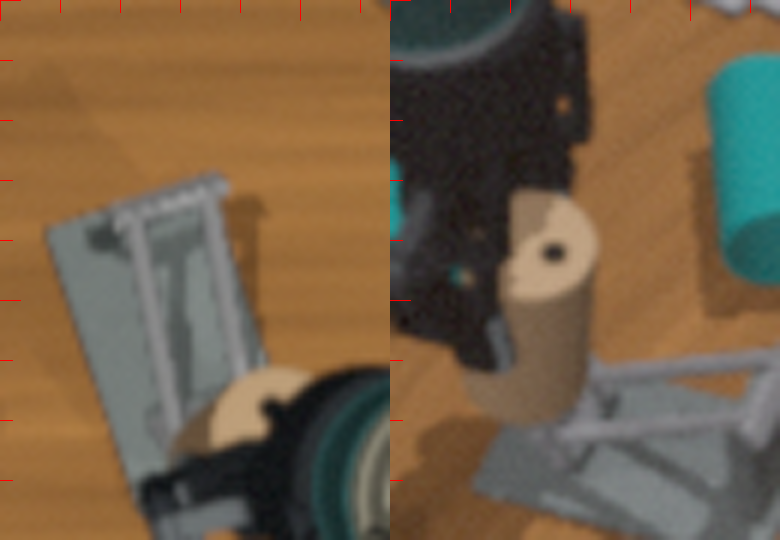

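The shell is nearly upright. I'll estimate the tilt from its visible edges before lifting.

```bash
cat > tilt.py <<'E'
from fit import *
import sys
# fit tilt in heading plane + G position along shell; compare with beige mask in the scene where visible
k,x,y,w,h=sys.argv[1],*[int(v) for v in sys.argv[2:6]]
s=sense();R=s["orientation"];p=s["tool_pos"];hd=-R[:,0];hd[2]=0;hd/=np.linalg.norm(hd)
g=cv2.imread(f"pics/s{k}.png");hsv=cv2.cvtColor(g,cv2.COLOR_BGR2HSV)
# right contour: for each row, last column of beige-ish (sat<~115) run ending vs wood (sat high)
G=cv2.GaussianBlur(g,(3,3),0);S=cv2.cvtColor(G,cv2.COLOR_BGR2HSV)[:,:,1].astype(int)
for r in range(y,y+h,3): print(r,S[r,x:x+w].tolist())
for th in np.arange(1.2,1.75,.1):
    ax=hd*np.cos(th)+np.array([0,0,np.sin(th)]);o=p+[0,0,.007]-.062*ax
    P=np.array([proj("scene",q) for q in cyl(o,ax,.025,0,.09,100)]);hull=cv2.convexHull(P.astype(np.float32))
    e=[]
    for r in range(y,y+h,3):
        m=[c for c in np.arange(x-10,x+w+10,.25) if cv2.pointPolygonTest(hull,(float(c),float(r)),False)>=0];e.append(round(max(m),1) if m else None)
    print(round(th,2),e)
E
python3 tilt.py 4 275 0 1 1 >/dev/null; python3 tilt.py 4 212 230 20 38
```

```text
230 [91, 92, 91, 88, 86, 83, 81, 81, 86, 96, 113, 132, 142, 145, 146, 147, 146, 145, 145, 144]
233 [91, 91, 89, 85, 82, 81, 80, 81, 81, 81, 84, 96, 118, 138, 145, 146, 146, 146, 145, 144]
236 [83, 80, 82, 83, 79, 75, 83, 83, 81, 80, 81, 86, 104, 129, 143, 144, 146, 146, 145, 142]
239 [80, 80, 80, 82, 81, 81, 83, 81, 79, 80, 84, 98, 124, 142, 147, 146, 146, 145, 147, 146]
242 [80, 80, 80, 78, 80, 80, 82, 84, 87, 92, 102, 119, 136, 144, 147, 147, 145, 145, 146, 147]
245 [92, 92, 91, 92, 91, 94, 98, 97, 97, 100, 106, 122, 137, 147, 147, 149, 149, 148, 148, 148]
248 [96, 96, 98, 97, 96, 98, 101, 100, 98, 98, 108, 123, 138, 143, 146, 148, 148, 147, 148, 148]
251 [94, 94, 96, 99, 98, 96, 96, 99, 98, 97, 106, 123, 136, 143, 144, 146, 148, 148, 150, 147]
254 [95, 95, 97, 98, 98, 99, 99, 98, 98, 98, 84, 71, 85, 112, 127, 129, 126, 121, 116, 115]
257 [96, 96, 96, 97, 97, 97, 99, 99, 98, 90, 61, 23, 6, 6, 6, 6, 6, 7, 7, 7]
260 [99, 97, 96, 94, 96, 96, 96, 99, 89, 63, 27, 7, 5, 3, 3, 5, 9, 9, 11, 13]
263 [96, 96, 95, 96, 96, 88, 73, 49, 25, 9, 6, 6, 7, 5, 6, 8, 10, 11, 11, 13]
266 [34, 29, 21, 1
[... 773 characters left out ...]
220.0), np.float64(220.5), np.float64(221.0), np.float64(221.5), np.float64(221.8), np.float64(222.2), np.float64(222.5), np.float64(223.0), np.float64(223.2), np.float64(223.2), np.float64(222.0), np.float64(218.5), None]
1.6 [np.float64(219.0), np.float64(220.0), np.float64(220.8), np.float64(221.5), np.float64(222.2), np.float64(223.2), np.float64(224.0), np.float64(224.8), np.float64(225.5), np.float64(225.5), np.float64(224.2), np.float64(221.2), None]
1.7 [np.float64(218.2), np.float64(219.2), np.float64(220.5), np.float64(221.8), np.float64(223.0), np.float64(224.2), np.float64(225.5), np.float64(226.8), np.float64(227.8), np.float64(227.8), np.float64(226.2), np.float64(223.2), None]
```

The edge fit gives an axis elevation of about 1.39 rad, so about 0.18 rad is left. I'll extend the arc slightly, then lift.

>>> arm_command:
  deltas:
    - {"slide": [0.004,0,0.0],"roll": 0}
    - {"slide": [0.008,0,0.0006],"roll": 0}
    - {"slide": [0.0125,0,0.0015],"roll": 0}
    - {"slide": [0.0125,0,0.0015],"roll": 0}
    - {"slide": [0.0125,0,-0.02],"roll": 0}
    - {"slide": [0.0125,0,-0.06],"roll": 0}
    - {"slide": [0.0125,0,-0.09],"roll": 0}
    - {"slide": [0.0125,0,-0.09],"roll": 0}

```text
clock: 6.68
tool_pos: [0.4453, -0.2508, 0.1842]
orientation: [[-0.96, -0.28, 0.002], [-0.28, 0.96, -0.001], [-0.002, -0.002, -1.0]]
contact_force: [-0.6, -0.3, -1.5]
gripper_width: 0.589
finger_force: 29.0
```

```bash
python3 look.py 5 400 180 175 175;python3 go.py .577 .0123 .185 3.14;  python3 tilt.py 5 185 200 40 1
```

```text
slide [-0.2014, 0.2141, -0.0035] roll 0.273 rows 4.703645379541143 q [-0.64, 0.12, -0.36, 1.09, 0.0, -0.92] pos [ 0.4436 -0.2496  0.1813] h -2.858 F [-0.3  0.6 -1.1] 0.5891204110286139 28.977560251951218 clk 6.775
200 [71, 66, 71, 78, 78, 69, 54, 40, 47, 52, 79, 92, 94, 92, 93, 93, 91, 93, 95, 92, 88, 84, 93, 118, 136, 143, 145, 146, 146, 145, 145, 145, 144, 145, 145, 144, 146, 147, 147, 147]
1.2 [np.float64(207.8)]
1.3 [np.float64(207.5)]
1.4 [np.float64(207.0)]
1.5 [np.float64(206.5)]
1.6 [np.float64(205.8)]
1.7 [np.float64(204.5)]
```

View pics/v5.png

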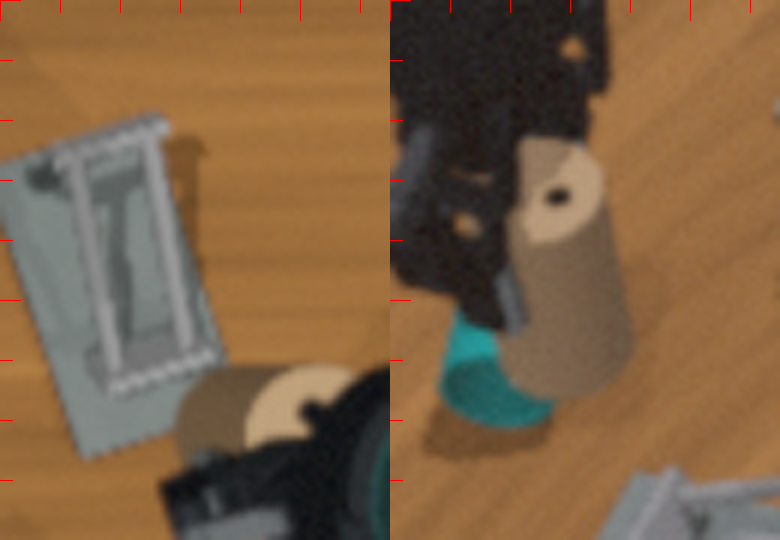

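The shell hangs clear of the rack; its right edge in scene runs from (210.5,208) to (215.3,231). I'll check its tilt here.

```bash
python3 tilt.py 5 185 205 45 37 | sed 's/np.float64//g' | cut -c1-230; ls -la pics | tail -3
```

```text
205 [53, 61, 66, 65, 77, 80, 75, 60, 51, 52, 80, 89, 91, 91, 91, 90, 89, 89, 90, 88, 86, 86, 86, 86, 91, 107, 130, 141, 144, 144, 144, 146, 148, 148, 148, 145, 145, 145, 146, 145, 145, 145, 146, 146, 148]
208 [35, 35, 35, 35, 36, 31, 31, 31, 44, 71, 86, 92, 91, 89, 89, 92, 91, 89, 90, 87, 88, 86, 85, 87, 89, 103, 127, 141, 145, 147, 147, 145, 145, 146, 148, 147, 145, 147, 146, 146, 147, 148, 149, 149, 147]
211 [105, 122, 111, 93, 77, 59, 34, 42, 64, 88, 96, 95, 90, 86, 85, 86, 85, 85, 84, 85, 86, 87, 89, 90, 96, 103, 116, 135, 145, 147, 145, 144, 145, 147, 146, 147, 147, 148, 147, 148, 148, 147, 147, 146, 144]
214 [93, 101, 99, 91, 71, 53, 42, 57, 82, 89, 91, 93, 93, 89, 86, 87, 89, 87, 88, 90, 91, 96, 97, 101, 102, 99, 111, 129, 140, 145, 146, 146, 145, 144, 145, 145, 149, 146, 145, 147, 147, 146, 147, 148, 146]
217 [77, 72, 67, 59, 56, 55, 57, 54, 62, 76, 91, 95, 96, 96, 96, 97, 95, 96, 96, 96, 97, 98, 100, 100, 99, 100, 103, 117, 132, 143, 149, 147, 145, 144, 145, 146, 147, 148, 148, 148, 147, 148, 146, 145, 145]
220 [69, 64, 57, 64, 71, 67, 61, 27, 13, 18, 50, 83, 94, 95, 95, 95,
[... 1773 characters left out ...]
(208.2), (207.8), (207.2), (206.8), (206.2), (204.2), (199.2), None]
1.4 [(209.0), (209.0), (209.0), (209.0), (209.0), (209.2), (209.2), (209.2), (209.2), (209.0), (207.2), (203.2), None]
1.5 [(208.0), (208.5), (209.0), (209.2), (209.8), (210.2), (210.8), (211.2), (211.8), (211.5), (210.0), (206.2), None]
1.6 [(207.2), (208.0), (209.0), (209.8), (210.5), (211.5), (212.2), (213.2), (214.0), (213.8), (212.2), (209.0), None]
1.7 [(206.8), (208.0), (209.0), (210.2), (211.5), (212.8), (214.0), (215.2), (216.2), (216.0), (214.5), (211.0), None]
-rw-r--r-- 1 agent agent 374606 Nov 30 04:45 v3.png
-rw-r--r-- 1 agent agent 363079 Nov 30 04:46 v4.png
-rw-r--r-- 1 agent agent 350623 Nov 30 04:46 v5.png
```

```bash
python3 - <<'E'
from h import *
for z in (.208,.213,.218):
    print(z,ray("top",440.8,251,z)[1]-.025, ray("top",454,240.8,z)[0]-.025)
print(ray("scene",175+557/6-65*1,175+195/6,.213),"mark scene")
E
python3 go.py .577 .0123 .185 3.4216
```

```text
0.208 -0.2518057287048276 0.450600855679063
0.213 -0.2503039554010772 0.4508202663827113
0.218 -0.24880218209732682 0.45103967708635956
[ 0.46097322 -0.24496723  0.213     ] mark scene
slide [-0.2014, 0.2141, -0.0035] roll 0.004 rows 4.703645379541143 q [-0.64, 0.12, -0.36, 1.09, 0.0, -0.92] pos [ 0.4436 -0.2496  0.1813] h -2.858 F [-0.3  0.6 -1.1] 0.5891204110286139 28.977560251951218 clk 6.775
```

>>> arm_command:
  deltas:
    - {"slide": [-0.05,0.053,-0.001],"roll": 0.004}
    - {"slide": [-0.09,0.1,-0.002],"roll": 0.004}
    - {"slide": [-0.13,0.145,-0.003],"roll": 0.004}
    - {"slide": [-0.165,0.18,-0.0035],"roll": 0.004}
    - {"slide": [-0.185,0.202,-0.0035],"roll": 0.004}
    - {"slide": [-0.197,0.2141,-0.0035],"roll": 0.004}
    - {"slide": [-0.197,0.2141,-0.0035],"roll": 0.004}
    - {"slide": [-0.197,0.2141,-0.0035],"roll": 0.004}

```text
clock: 7.78
tool_pos: [0.573, 0.0091, 0.1853]
orientation: [[-0.961, -0.275, -0.002], [-0.275, 0.961, -0.0], [0.002, 0.0, -1.0]]
contact_force: [0.4, 0.2, -1.6]
gripper_width: 0.586
finger_force: 29.0
```

```bash
python3 look.py 6 280 150 285 150;python3 go.py .5727 .011 .073 3.42
```

```text
slide [-0.0001, 0.0021, 0.1128] roll -0.001 rows 1.8047837758976446 q [-0.1, 0.22, -0.22, 1.12, -0.0, -0.37] pos [0.5733 0.0089 0.1858] h -2.864 F [-0.4 -0.4  0.3] 0.5869051055723477 28.977452963590622 clk 7.875
```

View pics/v6.png

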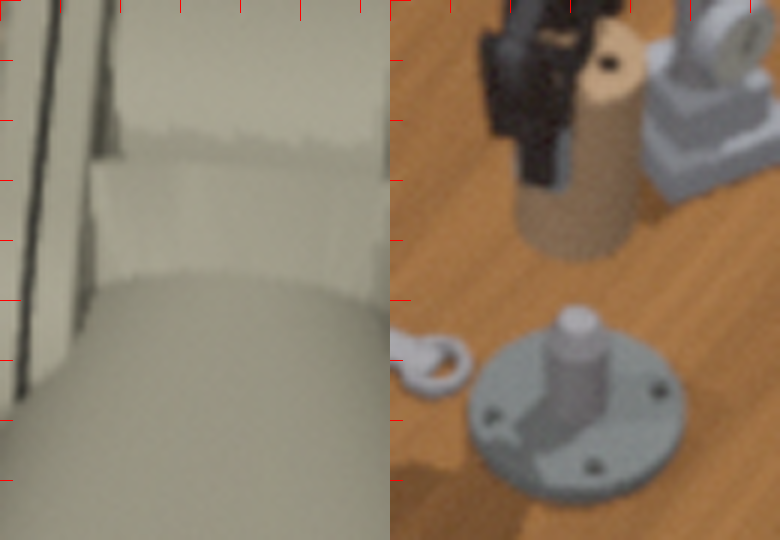

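The mouth centre (scene ~(381,190)) lines up with the post (381,203) and the shell stands upright. Now I lower it.

>>> arm_command:
  deltas:
    - {"slide": [0,0.001,0.025],"roll": 0}
    - {"slide": [0,0.001,0.045],"roll": 0}
    - {"slide": [0,0.001,0.058],"roll": 0}
    - {"slide": [0,0.001,0.068],"roll": 0}
    - {"slide": [0,0.001,0.078],"roll": 0}
    - {"slide": [0,0.001,0.088],"roll": 0}
    - {"slide": [0,0.001,0.095],"roll": 0}
    - {"slide": [0,0.001,0.1],"roll": 0}

```text
clock: 8.88
tool_pos: [0.5736, 0.0111, 0.0856]
orientation: [[-0.961, -0.276, -0.0], [-0.276, 0.961, 0.0], [0.0, 0.0, -1.0]]
contact_force: [0.9, -0.3, -0.9]
gripper_width: 0.59
finger_force: 29.0
```

>>> arm_command:
  deltas:
    - {"slide": [0,0,0.003],"roll": 0}
    - {"slide": [0,0,0.006],"roll": 0}
    - {"slide": [0,0,0.008],"roll": 0}
    - {"slide": [0,0,0.008],"roll": 0}

```text
clock: 9.38
tool_pos: [0.5736, 0.0111, 0.0779]
orientation: [[-0.961, -0.276, -0.0], [-0.276, 0.961, 0.0], [0.0, 0.0, -1.0]]
contact_force: [0.4, -0.1, -2.8]
gripper_width: 0.591
finger_force: 29.0
```

No contact yet. I'll go down slowly until it touches.

>>> arm_command:
  deltas:
    - {"slide": [0,0,0.0015],"roll": 0}
    - {"slide": [0,0,0.003],"roll": 0}
    - {"slide": [0,0,0.0045],"roll": 0}
    - {"slide": [0,0,0.0045],"roll": 0}

```text
clock: 9.88
tool_pos: [0.5735, 0.0111, 0.0733]
orientation: [[-0.961, -0.276, -0.0], [-0.276, 0.961, 0.0], [0.0, 0.0, -1.0]]
contact_force: [0.2, -0.6, -1.6]
gripper_width: 0.591
finger_force: 29.0
```

>>> arm_command:
  deltas:
    - {"slide": [0,0,0.0015],"roll": 0}
    - {"slide": [0,0,0.003],"roll": 0}
    - {"slide": [0,0,0.003],"roll": 0}

```text
clock: 10.25
tool_pos: [0.5735, 0.0111, 0.0703]
orientation: [[-0.961, -0.276, -0.0], [-0.276, 0.961, 0.0], [0.0, 0.0, -1.0]]
contact_force: [0.7, 0.3, -0.9]
gripper_width: 0.589
finger_force: 29.0
```

>>> arm_command:
  deltas:
    - {"slide": [0,0,0.0015],"roll": 0}
    - {"slide": [0,0,0.003],"roll": 0}
    - {"slide": [0,0,0.003],"roll": 0}

```text
clock: 10.62
tool_pos: [0.5739, 0.0111, 0.0691]
orientation: [[-0.961, -0.276, 0.001], [-0.276, 0.961, -0.0], [-0.001, -0.0, -1.0]]
contact_force: [-2.8, -0.4, 9.0]
gripper_width: 0.587
finger_force: 29.6
```

```bash
python3 look.py 7 280 150 285 150;python3 go.py .5727 .011 .073 3.42
```

```text
slide [0.0011, 0.0003, -0.0039] roll 0.001 rows 0.06558424670981507 q [-0.09, 0.34, -0.35, 0.89, -0.0, -0.37] pos [0.5739 0.0111 0.0691] h -2.862 F [-3.2  0.2  8.2] 0.5866382718702879 29.614584669470787 clk 10.725
```

View pics/v7.png

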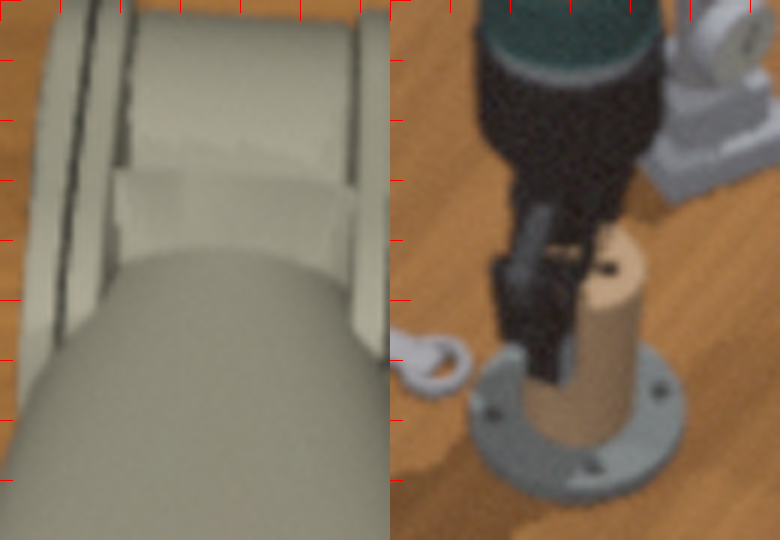

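The picture shows the shell seated on the base around the post, with the mark at scene ~(386,194), and 9 N of contact. Now I release and lift clear.

>>> arm_command:
  deltas:
    - {"slide": [0,0,-0.002],"roll": 0}
    - {"slide": [0,0,-0.002],"roll": 0}
    - {"slide": [0,0,-0.002],"roll": 0}
    - {"slide": [0,0,-0.002],"roll": 0}
  fingers: 1

```text
clock: 11.22
tool_pos: [0.5735, 0.011, 0.0692]
orientation: [[-0.961, -0.276, -0.0], [-0.276, 0.961, 0.0], [0.0, 0.0, -1.0]]
contact_force: [-1.1, 0.3, 0.2]
gripper_width: 1.001
finger_force: 0.0
```

>>> arm_command:
  deltas:
    - {"slide": [0,0,-0.02],"roll": 0}
    - {"slide": [0,0,-0.06],"roll": 0}
    - {"slide": [0,0,-0.12],"roll": 0}
    - {"slide": [0.0,0,-0.15],"roll": 0}
    - {"slide": [0.06,0.0,-0.15],"roll": 0}
    - {"slide": [0.12,0,-0.15],"roll": 0}
    - {"slide": [0.15,0,-0.15],"roll": 0}
    - {"slide": [0.15,0,-0.15],"roll": 0}

```text
clock: 12.22
tool_pos: [0.4273, -0.0304, 0.2192]
orientation: [[-0.962, -0.275, -0.001], [-0.275, 0.962, 0.0], [0.001, 0.0, -1.0]]
contact_force: [0.4, -0.4, -0.3]
gripper_width: 1.0
finger_force: 0.0
```

```bash
cat > shell.py <<'E'
from fit import *
import sys
k=sys.argv[1];
g={n:capture(n)[:,:,::-1].copy() for n in("top","scene")}
for n in g: cv2.imwrite(f"pics/{n}{k}.png",g[n])
for n in g:
    o=np.array([.577,.0123,.012]);c=proj(n,o+[0,0,.09]).astype(int);x,y=c-16
    v=g[n].max(2).astype(float)[y:y+32,x:x+32];sat=cv2.cvtColor(g[n],cv2.COLOR_BGR2HSV)[:,:,1]
    lo=v<75;l,kk,st,ce=cv2.connectedComponentsWithStats(lo.astype(np.uint8))
    for i in range(1,l):
        if 4<=st[i,4]<60:
            m=(kk==i)|(cv2.dilate((kk==i).astype(np.uint8),np.ones((3,3)))>0);w=np.clip(120-v,0,None)*m;yy,xx=np.mgrid[:32,:32]
            u=(x+(w*xx).sum()/w.sum(),y+(w*yy).sum()/w.sum());print(n,"dark blob",st[i,4],np.round(u,2),ray(n,*u,.102))
    # crown-bright mask (hull fit with free position and height of the mouth)
    H=cv2.cvtColor(g[n],cv2.COLOR_BGR2HSV);bx=slice(c[1]-25,c[1]+60),slice(c[0]-28,c[0]+28)
    m=np.zeros((400,640),np.uint8);m[bx]=((H[bx][:,:,1]>60)&(H[bx][:,:,1]<118)&(H[bx][:,:,2]>90)).astype(np.uint8)
    m=cv2.morphologyEx(m,cv2.MORPH_CLOSE,np.ones((5,5)));l,kk,st,ce=cv2.connectedComponentsWithStats(m);i=1+np.argmax(st[1:,4])
    mm=(kk==i).astype(np.float32);print(n,st[i])
    print(fit(lambda p:cyl([p[0],p[1],p[2]],[0,0,1],.025,0,.09),{n:mm},np.array([.577,.0123,.012]),np.array([.005,.005,.004])))
E
python3 shell.py 8;python3 go.py .5245 .1975 .2 3.0
```

```text
top dark blob 4 [315.44 191.78] [0.58702675 0.01616662 0.102     ]
top dark blob 4 [327.98 209.09] [ 0.54767137 -0.01093646  0.102     ]
top [306 186  22  23 398]
(array([0.57825594, 0.01341317, 0.00517405]), np.float64(0.06375627964735031))
scene [287 187  47  37 775]
(array([ 0.57154544,  0.02212414, -0.00215896]), np.float64(0.18209677934646606))
slide [-0.1536, 0.1931, 0.0199] roll 0.402 rows 3.960633911404818 q [-0.22, -0.06, -0.46, 1.17, 0.0, -0.5] pos [ 0.4301 -0.0305  0.2198] h -2.862 F [ 0.2 -0.4 -0.9] 1.003394063122418 0.0 clk 12.325
```

Top view: shell at (0.578,0.013) and mark at (0.587,0.016), 9.5 mm off the axis, as expected. Now to the gauge.

>>> arm_command:
  deltas:
    - {"slide": [-0.04,0.05,0.0],"roll": 0.15}
    - {"slide": [-0.08,0.1,0.0],"roll": 0.3}
    - {"slide": [-0.12,0.15,0.01],"roll": 0.46}
    - {"slide": [-0.145,0.18,0.0199],"roll": 0.46}
    - {"slide": [-0.1536,0.1931,0.0199],"roll": 0.46}
    - {"slide": [-0.1536,0.1931,0.0199],"roll": 0.46}
    - {"slide": [-0.1536,0.1931,0.0199],"roll": 0.46}
  fingers: 0.8

```text
clock: 13.2
tool_pos: [0.5237, 0.1968, 0.1997]
orientation: [[-0.98, 0.201, -0.0], [0.201, 0.98, -0.001], [0.0, -0.001, -1.0]]
contact_force: [-0.0, 0.2, 0.1]
gripper_width: 0.798
finger_force: 0.0
```

```bash
python3 go.py .525 .1975 .119 2.94; python3 - <<'E'
from h import *
print(ray("scene",321.2,194.7,.102))
E
```

```text
slide [-0.0011, 0.001, 0.0807] roll -0.001 rows 1.2918556554257217 q [0.24, 0.19, -0.24, 1.15, -0.0, 0.45] pos [0.5237 0.1968 0.1997] h 2.939 F [-0.   0.2  0.1] 0.7975722890037015 0.0 clk 13.2
[0.59226176 0.01383239 0.102     ]
```

>>> arm_command:
  deltas:
    - {"slide": [-0.001,0.001,0.03],"roll": 0}
    - {"slide": [-0.001,0.001,0.06],"roll": 0}
    - {"slide": [-0.001,0.001,0.08],"roll": 0}
    - {"slide": [-0.001,0.001,0.08],"roll": 0}

```text
clock: 13.7
tool_pos: [0.5232, 0.1966, 0.1184]
orientation: [[-0.979, 0.203, -0.004], [0.203, 0.979, -0.001], [0.003, -0.002, -1.0]]
contact_force: [0.4, -0.0, -0.2]
gripper_width: 0.801
finger_force: 0.0
```

>>> arm_command:
  deltas:
    - {"slide": [0,0,0],"roll": 0}
    - {"slide": [0,0,0],"roll": 0}
    - {"slide": [0,0,0],"roll": 0}
    - {"slide": [0,0,0],"roll": 0}
    - {"slide": [0,0,0],"roll": 0}
    - {"slide": [0,0,0],"roll": 0}
  fingers: 0
  force: 32

```text
clock: 14.45
tool_pos: [0.5262, 0.1985, 0.1211]
orientation: [[-0.98, 0.201, 0.003], [0.201, 0.98, -0.0], [-0.003, 0.0, -1.0]]
contact_force: [0.5, -1.8, 5.4]
gripper_width: 0.28
finger_force: 31.6
```

Gripped at 23.8 mm. I'll lift and check.

>>> arm_command:
  deltas:
    - {"slide": [0,0,-0.01],"roll": 0}
    - {"slide": [0,0,-0.03],"roll": 0}
    - {"slide": [0,0,-0.06],"roll": 0}
    - {"slide": [0,0,-0.1],"roll": 0}
    - {"slide": [0,0,-0.14],"roll": 0}
    - {"slide": [0,0,-0.15],"roll": 0}
    - {"slide": [0,0,-0.15],"roll": 0}
    - {"slide": [0,0,-0.15],"roll": 0}

```text
clock: 15.45
tool_pos: [0.5236, 0.1981, 0.2673]
orientation: [[-0.98, 0.201, -0.004], [0.201, 0.98, -0.001], [0.004, -0.002, -1.0]]
contact_force: [-0.3, -0.4, -1.5]
gripper_width: 0.277
finger_force: 32.0
```

```bash
python3 shell.py 9;python3 go.py .589 .0155 .26 3.1416; python3 - <<'E'
from h import *
s=sense();p=s["tool_pos"];a=cv2.imread("pics/scene9.png")
for z in (.101,.115): print(z,proj("scene",p-[0,0,z]))
print(proj("scene",[.589,.0155,.102]))
d=s["orientation"][:,0]*-.028;print("dial exp",proj("scene",p-[0,0,.045]+d), "axis",proj("scene",p-[0,0,.045]))
u=proj("scene",p-[0,0,.06]).astype(int);x,y=u[0]-32,u[1]-45
v=proj("scene",[.589,.0155,.102]).astype(int)
print(x,y,v);cv2.imwrite("pics/v9.png",np.hstack([crop(a,x,y,65,90,6),crop(a,v[0]-32,v[1]-45,65,90,6)]))
E
```

```text
top dark blob 4 [315.45 191.79] [0.58700804 0.01615257 0.102     ]
top [306 186  22  23 390]
(array([0.57747852, 0.01357876, 0.00730021]), np.float64(0.08349359035491943))
scene [287 187  46  37 760]
(array([0.5730552 , 0.01980101, 0.00073863]), np.float64(0.1605263203382492))
slide [-0.1006, -0.1658, 0.0073] roll -0.193 rows 3.1057789151796715 q [0.25, 0.15, -0.13, 1.29, 0.0, 0.45] pos [0.5238 0.1982 0.2674] h 2.94 F [-0.2  0.5 -2. ] 0.2810470611256629 31.996470093727112 clk 15.55
0.101 [337.48555516 125.96063153]
0.115 [337.28377819 130.12380115]
[320.46483199 193.77322013]
dial exp [346.36147423 113.31509405] axis [338.32728302 108.59365478]
306 68 [320 193]
```

View pics/v9.png

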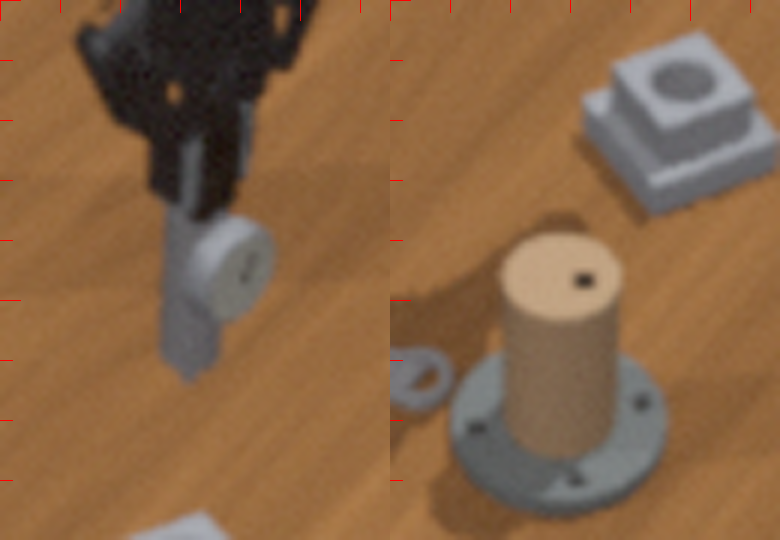

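The gauge hangs straight: tip in scene at ~(337.3,130.6) against (337.3,130.1) expected, dial at (346,113) as expected, and mark at (320,194.4). I'll move over the mark, aiming for (0.588,0.015).

>>> arm_command:
  deltas:
    - {"slide": [-0.025,-0.04,0],"roll": -0.06}
    - {"slide": [-0.05,-0.08,0.0],"roll": -0.12}
    - {"slide": [-0.075,-0.12,0.002],"roll": -0.193}
    - {"slide": [-0.09,-0.15,0.005],"roll": -0.193}
    - {"slide": [-0.0995,-0.1661,0.0073],"roll": -0.193}
    - {"slide": [-0.0995,-0.1661,0.0073],"roll": -0.193}
    - {"slide": [-0.0995,-0.1661,0.0073],"roll": -0.193}
    - {"slide": [-0.0995,-0.1661,0.0073],"roll": -0.193}

```text
clock: 16.55
tool_pos: [0.5888, 0.0169, 0.2624]
orientation: [[-1.0, -0.002, -0.0], [-0.002, 1.0, 0.0], [0.0, 0.0, -1.0]]
contact_force: [-0.9, 0.0, -1.3]
gripper_width: 0.277
finger_force: 32.1
```

```bash
python3 go.py .588 .015 .222 3.1416; python3 - <<'E'
from h import *
print(ray("scene",319.9,194.4,.102))
E
```

```text
slide [0.0008, -0.002, 0.0404] roll 0.002 rows 0.6468262551341742 q [-0.08, 0.2, -0.08, 1.28, 0.0, -0.08] pos [0.5888 0.0169 0.2624] h -3.14 F [-0.9  0.  -1.3] 0.27721387783322077 32.12962210178375 clk 16.55
[0.58900237 0.01290832 0.102     ]
```

>>> arm_command:
  deltas:
    - {"slide": [0.0005,-0.002,0.012],"roll": 0}
    - {"slide": [0.0005,-0.002,0.024],"roll": 0}
    - {"slide": [0.0005,-0.002,0.034],"roll": 0}
    - {"slide": [0.0005,-0.002,0.038],"roll": 0}
    - {"slide": [0.0005,-0.002,0.04],"roll": 0}
    - {"slide": [0.0005,-0.002,0.04],"roll": 0}
    - {"slide": [0.0005,-0.002,0.04],"roll": 0}

```text
clock: 17.42
tool_pos: [0.589, 0.0137, 0.2228]
orientation: [[-1.0, 0.0, 0.001], [0.0, 1.0, -0.0], [-0.001, -0.0, -1.0]]
contact_force: [-0.0, -0.6, -1.2]
gripper_width: 0.277
finger_force: 32.1
```

```bash
python3 - <<'E'
from h import *
g=capture("scene")[:,:,::-1];cv2.imwrite("pics/scene10.png",g);s=sense();print(s["tool_pos"],s["contact_force"])
p=s["tool_pos"];print(proj("scene",p-[0,0,.115]))
u=(320,194);H=g.max(2)
for r in range(178,200): print(r,H[r,306:336].tolist())
E
```

```text
[0.58894542 0.01371155 0.2228005 ] [-0.25335126  1.00156134 -1.40214695]
[320.08245611 192.58260007]
178 [163, 164, 165, 165, 163, 162, 163, 159, 149, 118, 97, 99, 100, 100, 111, 128, 132, 138, 144, 143, 129, 117, 116, 114, 100, 103, 115, 116, 130, 133]
179 [161, 164, 165, 163, 163, 164, 162, 160, 147, 119, 99, 103, 101, 102, 109, 121, 129, 131, 135, 136, 127, 120, 116, 117, 111, 111, 114, 111, 109, 113]
180 [164, 163, 163, 161, 162, 161, 160, 156, 146, 117, 102, 101, 101, 102, 108, 116, 123, 126, 130, 126, 119, 121, 118, 116, 117, 115, 113, 108, 108, 111]
181 [163, 163, 161, 162, 162, 161, 159, 156, 148, 119, 101, 100, 100, 103, 105, 108, 116, 123, 124, 120, 117, 118, 116, 118, 116, 116, 112, 109, 105, 105]
182 [162, 161, 161, 161, 158, 156, 155, 156, 149, 120, 100, 97, 102, 103, 99, 101, 108, 111, 117, 111, 114, 117, 118, 118, 115, 111, 107, 104, 104, 107]
183 [162, 160, 161, 159, 158, 156, 159, 158, 144, 113, 101, 101, 101, 102, 100, 92, 98, 100, 106, 110, 113, 116, 120, 115, 114, 112, 109, 110, 115, 134]
184 [160, 160, 157, 157, 156, 157, 160, 158, 140, 111, 98, 98, 102, 102, 102
[... 1655 characters left out ...]
6, 74, 89, 140, 174, 184, 183, 166, 156, 161, 159, 159, 158, 162, 165, 169, 166]
196 [146, 168, 192, 192, 181, 170, 159, 151, 150, 148, 150, 147, 141, 129, 128, 132, 143, 171, 182, 170, 156, 155, 159, 160, 160, 160, 163, 166, 169, 164]
197 [137, 144, 177, 177, 162, 151, 148, 148, 146, 147, 148, 149, 149, 148, 148, 149, 151, 173, 178, 152, 150, 156, 160, 159, 161, 164, 167, 169, 165, 163]
198 [135, 127, 146, 155, 150, 148, 148, 149, 147, 149, 149, 146, 149, 149, 147, 147, 150, 166, 159, 131, 146, 156, 160, 160, 164, 168, 168, 166, 162, 159]
199 [137, 120, 126, 135, 142, 146, 148, 149, 149, 148, 148, 149, 147, 148, 146, 147, 143, 142, 128, 122, 143, 159, 160, 166, 167, 168, 168, 163, 161, 160]
```

The plunger (column ~320) sits right above the mark (column 320, row 194), a few mm up. I'll press in small steps.

>>> arm_command:
  deltas:
    - {"slide": [0,0,0.002],"roll": 0}
    - {"slide": [0,0,0.0035],"roll": 0}
    - {"slide": [0,0,0.005],"roll": 0}
    - {"slide": [0,0,0.0065],"roll": 0}
    - {"slide": [0,0,0.008],"roll": 0}
    - {"slide": [0,0,0.008],"roll": 0}
    - {"slide": [0,0,0.008],"roll": 0}
    - {"slide": [0,0,0.008],"roll": 0}

```text
clock: 18.48
tool_pos: [0.5886, 0.0138, 0.2144]
orientation: [[-1.0, -0.0, 0.0], [-0.0, 1.0, 0.0], [-0.0, 0.0, -1.0]]
contact_force: [-0.4, -0.0, -0.0]
gripper_width: 0.277
finger_force: 32.2
```

>>> arm_command:
  deltas:
    - {"slide": [0,0,0.001],"roll": 0}
    - {"slide": [0,0,0.002],"roll": 0}
    - {"slide": [0,0,0.003],"roll": 0}
    - {"slide": [0,0,0.0035],"roll": 0}
    - {"slide": [0,0,0.0035],"roll": 0}
    - {"slide": [0,0,0.0035],"roll": 0}

```text
clock: 19.23
tool_pos: [0.5887, 0.0138, 0.2109]
orientation: [[-1.0, -0.0, 0.0], [-0.0, 1.0, -0.0], [-0.0, -0.0, -1.0]]
contact_force: [-0.6, 1.1, 1.2]
gripper_width: 0.279
finger_force: 32.3
```

```bash
python3 - <<'E'
from h import *
f=[]
for i in range(12):
    g=capture("scene");f.append(sense()["contact_force"])
cv2.imwrite("pics/scene11.png",g[:,:,::-1]);s=sense();print(s["tool_pos"],np.mean(f,0),np.std(f,0),s["clock"],s["gripper_width"])
H=g.max(2)
for r in range(184,201): print(r,H[r,308:334].tolist())
E
```

```text
[0.58862977 0.01375505 0.21080928] [-0.4445936   0.39502298  1.44375522] [0.61292683 0.45701662 0.54361775] 19.825 0.2758385703348572
184 [159, 157, 153, 157, 162, 158, 140, 114, 100, 103, 103, 103, 107, 115, 121, 125, 129, 120, 117, 118, 116, 116, 119, 123, 136, 143]
185 [156, 155, 156, 159, 163, 158, 140, 112, 99, 101, 105, 102, 103, 107, 112, 121, 124, 118, 117, 117, 120, 117, 128, 141, 156, 158]
186 [155, 157, 160, 161, 161, 161, 145, 114, 103, 100, 104, 103, 99, 98, 104, 110, 115, 115, 118, 118, 120, 119, 133, 151, 159, 161]
187 [157, 161, 166, 169, 175, 179, 163, 124, 103, 101, 101, 99, 95, 94, 94, 99, 107, 108, 114, 115, 119, 124, 144, 156, 160, 162]
188 [159, 167, 179, 186, 189, 190, 170, 127, 101, 103, 101, 104, 99, 95, 94, 93, 93, 100, 113, 116, 121, 140, 153, 159, 161, 161]
189 [169, 182, 191, 195, 196, 193, 171, 128, 102, 101, 104, 100, 101, 97, 98, 94, 91, 99, 120, 138, 144, 151, 160, 161, 162, 162]
190 [183, 193, 195, 197, 197, 193, 170, 128, 104, 100, 101, 100, 101, 96, 98, 93, 95, 102, 133, 150, 158, 160, 160, 163, 159, 160]
191 [194, 195, 196, 196, 197, 194, 173, 128
[... 589 characters left out ...]
 161, 159, 160, 160, 165]
196 [191, 193, 182, 162, 151, 150, 149, 148, 143, 132, 117, 113, 111, 110, 112, 117, 134, 149, 153, 156, 159, 158, 160, 160, 163, 169]
197 [176, 178, 160, 150, 147, 149, 150, 147, 147, 146, 139, 131, 129, 130, 127, 133, 146, 140, 145, 157, 159, 160, 162, 162, 169, 168]
198 [147, 154, 150, 149, 150, 151, 148, 149, 149, 146, 147, 146, 144, 143, 139, 147, 142, 129, 144, 159, 161, 162, 164, 166, 168, 165]
199 [127, 134, 142, 148, 149, 147, 149, 149, 149, 149, 148, 147, 146, 144, 137, 134, 128, 122, 144, 159, 159, 162, 165, 168, 167, 164]
200 [121, 125, 129, 133, 141, 143, 149, 151, 150, 149, 149, 148, 139, 132, 124, 121, 117, 119, 143, 161, 162, 166, 166, 167, 167, 161]
```

The upward force rose by about 2.8 N over the free-hanging gauge, which means the plunger is about 6 mm in, matching the height (TCP 0.2108). Handing in.

```bash
python3 -c "
from bench import *
print(job_done())"
```

```text
the job is handed in; nothing more can be done
None
```

I handed the job in with the shell standing home on the post and the gauge held upright on the mark, dial facing away from the robot and plunger about 6 mm in at roughly 2.8 N; the judge's result was not shown.

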